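# Tuck the mending box's flap under its lip

## Task

Shut the white mending box on the worktop: push its springy blue flap over until it lies flat on the box, and, keeping it down, push it along by the raised black catch until its front edge is tucked fully home beneath the steel lip, so that it stays shut when you let go. Use only the fingertips on the outer side of the flap (blue, with the black catch): do not pinch it or touch its yellow inner side, do not lift or shove the box, and leave the other things where they are.

Things in the scene. Friction and masses are not known exactly. Their poses are not given: they have to be found in the camera images.
- mending_box: Low white plastic box, 150 (its x) x 140 (its y) x 50 mm high, open on top but for a fixed deck at the lip end (x 22 to 75 mm, top at z = 50 mm). Loose but heavy (about 2.4 kg, rubber feet); three cotton reels inside, below the rim. Origin: centre of the underside; z up; x points from the hinge to the steel lip, y lies along the hinge.
- hinge_axis (a point): Middle of the flap's hinge axis, in the box at x = -70 mm, z = 52 mm; the axis runs along the box's y.
- lip_edge (a point): Middle of the lower edge of the steel lip that faces the hinge: in the box at x = 36 mm, z = 59 mm. The lip runs along the box's y, overhangs the deck from x = 36 to 60 mm, its underside at z = 59 mm, top at 64 mm; closed behind from x = 54 mm. The gap below it is 9 mm high, the flap 4 mm thick.
- flap_angle (a joint): Angle of the blue flap about its hinge, rad: 0 lies flat on the box, outer side up; 1.57 upright; more leans back, away from the lip; stops at 0 and 2.3. From the hinge the flap points cos(angle) along the box's x and sin(angle) up. A weak spring opens it: about 1 N at its middle holds it down; let go untucked it springs well up. It stays where it stands open.
- flap_slide (a joint): How far the flap has slid along its own length away from the hinge (slotted eyes), m: 0 at the start, stop at 0.016 (fully home); takes about 2 to 3 N, stays where left. Lying flat at 0 its edge ends 6 mm short of the lip; at 0.016 it is 10 mm beneath. The edge cannot pass through the lip: hold the flap within about 0.04 rad of flat as it goes under.
- flap_edge (a point): Middle of the flap's free edge, half-way through its thickness; moves with the flap. The flap is a blue plastic plate 112 mm wide, 4 mm thick, its edge 100 mm from the hinge axis (at slide 0).
- catch (a point): Middle of the pushing face of the thumb catch, a black bar 104 mm long (along the box's y) across the flap's outer side, 68 mm from the hinge axis (at slide 0), standing 7 mm above the plate; its steep face looks to the hinge, the other side slopes off towards the edge. The plate between hinge and catch is smooth. Moves with the flap.
- flap_lining: Thin yellow lining on the flap's inner side (98 x 60 mm); not to be touched. Origin on the hinge axis.
- green_reel: Loose green cotton reel, 30 mm across, 40 mm high, standing; origin under its centre. Leave alone.
- tape_measure: Round grey tape measure, 63 x 54 x 24 mm; origin under its centre. Leave alone.
- brush: Wooden hand brush with dark blue bristles, 154 x 61 x 46 mm; origin under its centre. Leave alone.
- tin_1: Small food tin, 57 mm across, 72 mm high; origin under its centre. Leave alone.
- pot_1: Red-lidded pot, 58 mm across, 50 mm high; origin under its centre. Leave alone.

How it is judged:
By the outcome, as a careful person would: the job done as asked, in the order asked, and still so for the second after the job is handed in, with the robot touching nothing.
It also fails if it takes over 42 s, if anything falls off the work surface, if the arm or the gripper's body presses on something with over 40 N, if the wrist force passes 120 N, or if a joint passes its speed limit or range.

## Robot

A 6-joint arm with a two-finger parallel gripper is mounted at the origin on a cart in front of the work surface, level with it; the furniture and walls round the work are solid. World frame = base frame: x ahead of the robot, y to its left, z up, the work surface at z = 0. Lengths are in m, angles in rad, forces in N, time in s.
With the tool pointing down it reaches from about 0.325 to 0.9 m from the base axis. Payload 6.1 kg.
Tool frame: the origin (TCP) lies at the very end of the fingers, on their centre line; the grasp point (between the pads) lies behind it (manip.tcp_to_grasp is the z of the grasp point in the tool frame, in m); z points along the fingers, y is the line along which they close (so a half turn about z gives the same grasp; the last joint's range is limited). The gripper opens to 87 mm and grips with 3 to 60 N. Pads are 19 mm wide; open, the fingers measure 117 mm over their backs; the gripper's body (75 mm by 190 mm) begins 51 mm behind the grasp point.
Start: joints at [-1.349, 0.22, 1.526, -0, 1.395, -0.126], TCP at [0.213, -0.588, 0.223] pointing down, gripper open.
Joint ranges: [-2.98, 2.98], [-0.91, 2.08], [0.09, 2.57], [-1.24, 4.39], [0.2, 2.65], [-2.68, 2.68]. Speed limits (rad/s): [2.57, 2.57, 3.01, 3.14, 3.14, 3.14].

## Interface

Orientations are given as a unit quaternion [w, x, y, z].
In Python, from rig import manip, fingers, optics, ticket gives the robot as it stands. Calls block until the motion is done:
- manip.movep(position, orientation): joint-space move of the TCP to a pose.
- manip.move_l(position, rot=None, vel=0.15): straight line of the TCP; rot=None keeps the orientation; vel is the mean speed in m/s.
- manip.movej(angles): joint-space move.
- fingers.grip(opening, grip_force=None): finger opening in m; grip_force is the grip in N (None keeps the last); returns when the fingers have stopped.
- manip.dwell(seconds).
- manip.ik(position, orientation): joint angles nearest the present ones, or None.
- manip.sense(): the state.
- optics.read_camera(name): name is "side" or "top" or "wrist"; returns the picture (480x640x3 uint8, blue, green, red); there is no depth.
- optics.camera_model(name): a dict with "camera_matrix" (3x3 intrinsics, pixels), "R" (3x3) and "t" (3): a world point X has camera coordinates R X + t; the wrist camera has in their place "T_tool_cam" (4x4, takes a point from camera to tool coordinates, whose origin is the TCP and whose axes are the flange's). Camera axes: x right, y down, z forward; pixel columns grow to the right and rows downward; lengths in m; the calibration is good to about 2 mm. The wrist camera is an equidistant fisheye: a pixel r from the principal point sees the ray r / f radians off the axis. A picture is of the moment at which its call begins: read the wrist's pose just before it. camera_model takes no time and is no camera call.
A pose or a line that the arm cannot do raises manip.IKError and nothing moves.
- ticket.sign_off(): hands the job in; it is judged then, once.
The state is a dict: "time_s": time; "qpos": joint angles; "joint_vel": joint speeds; "tau": joint torques, N m; "tcp_pos": TCP position; "ee_rot": TCP orientation; "wrist_force": force on the tool from outside, world axes, zero at the start; "moment": the same for the moment, N m; "width": finger opening in m; "finger_force": force on a finger pad.
Only numpy, scipy, OpenCV 4.12 (cv2) and the standard library are available. Lean on these libraries where they do the work, as an engineer would, in place of code of your own. Each camera call takes 0.05 s, during which the arm holds its last target. There are 200 camera calls.

## Working session

There is one attempt and no reset: what is moved stays moved. The work goes in short steps, each a Python script; the robot and the scene stay as the last script left them, time stands still between calls to the robot, and variables do not carry over. Pictures are saved under pics/ and viewed, at most 10 in all, crops included, and the job is handed in when it is done.

```bash
mkdir -p pics
python3 - <<'E'
from rig import manip, fingers, optics, ticket
import cv2, numpy as np
for n in ("side","top"):
    cv2.imwrite(f"pics/{n}0.png",optics.read_camera(n))
    m=optics.camera_model(n);print(n,np.round(m["camera_matrix"],1).tolist(),np.round(m["R"],3).tolist(),np.round(m["t"],3).tolist(), np.round(-np.array(m["R"]).T@m["t"],3))
s=manip.sense();print(s["time_s"],s["tcp_pos"],s["ee_rot"],s["width"],manip.tcp_to_grasp)
E
```

```text
side [[505.4, 0.0, 302.4], [0.0, 505.4, 238.7], [0.0, 0.0, 1.0]] [[0.999, -0.035, -0.017], [-0.033, -0.509, -0.86], [0.021, 0.86, -0.51]] [-0.576, 0.193, 0.866] [ 0.564 -0.667  0.597]
top [[451.1, 0.0, 324.8], [0.0, 451.1, 239.8], [0.0, 0.0, 1.0]] [[0.021, -1.0, 0.006], [-0.986, -0.022, -0.168], [0.168, -0.002, -0.986]] [0.179, 0.594, 0.954] [0.421 0.194 1.039]
0.1 [ 0.21288181 -0.58702009  0.22151508] [-9.01636057e-04  9.84917832e-01  1.73020377e-01 -3.88693137e-05] 0.08713850198964565 -0.0187
```

View pics/side0.png

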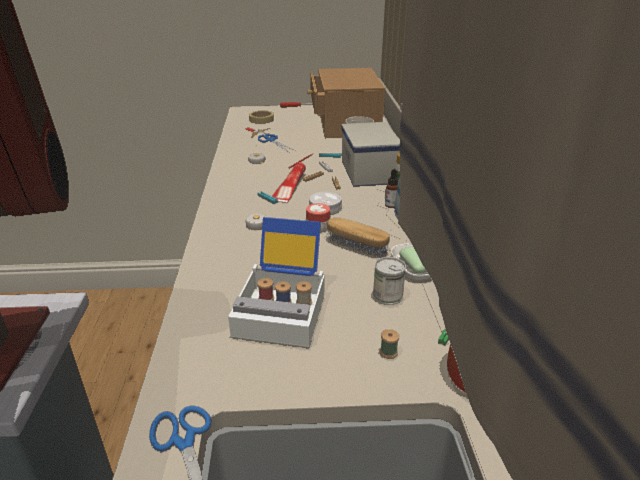

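View pics/top0.png

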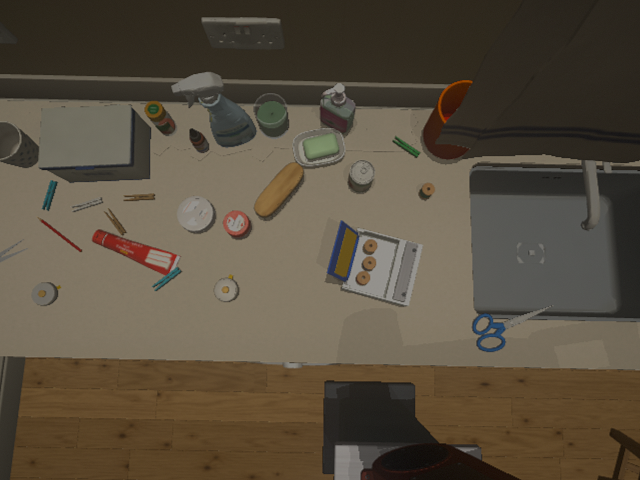

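The top view shows the box at about (380,265), with its lip to the right (robot −y) and the flap leaning open at about (343,250). The side view agrees. I'll enlarge both to read the corners.

Run:
```python
import cv2
a=cv2.imread("pics/top0.png")[210:315,315:435]; cv2.imwrite("pics/topc.png",cv2.resize(a,None,fx=5.5,fy=5.5,interpolation=cv2.INTER_CUBIC))
a=cv2.imread("pics/side0.png")[205:350,220:340]; cv2.imwrite("pics/sidec.png",cv2.resize(a,None,fx=4,fy=4,interpolation=cv2.INTER_CUBIC))
```

```text
(no output)
```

View pics/topc.png

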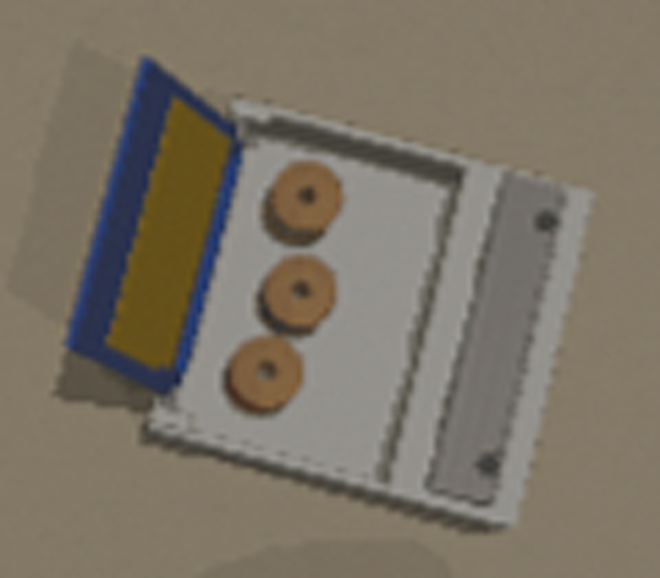

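View pics/sidec.png

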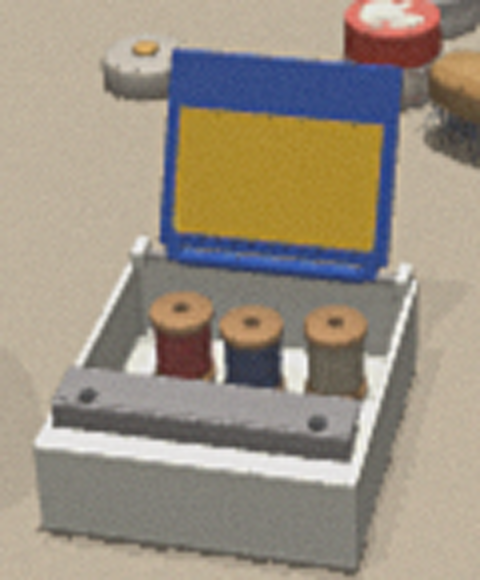

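```bash
cat > fit.py <<'E'
import numpy as np
from scipy.optimize import least_squares
from rig import optics
T=lambda u,v:np.array([(u+.5)/5.5-.5+315,(v+.5)/5.5-.5+210])
S=lambda u,v:np.array([(u+.5)/4-.5+220,(v+.5)/4-.5+205])
B=[("top",T(592,190),(75,70,50)),("top",T(515,525),(75,-70,50)),("top",T(235,102),(-75,70,50)),("top",T(150,427),(-75,-70,50)),
("side",S(42,530),(75,-70,0)),("side",S(357,570),(75,70,0)),("side",S(40,445),(75,-70,50)),("side",S(360,480),(75,70,50)),("side",S(417,280),(-75,70,50))]
F=[("top",T(145,58),56),("top",T(68,348),-56),("side",S(175,50),-56),("side",S(402,68),56)]
M={n:optics.camera_model(n) for n in("top","side")}
def proj(n,X):
    m=M[n];c=np.array(m["R"])@X+np.array(m["t"]);p=np.array(m["camera_matrix"])@c;return p[:2]/p[2]
def W(p,l):
    c,s=np.cos(p[2]),np.sin(p[2]);return np.array([p[0]+c*l[0]/1e3-s*l[1]/1e3,p[1]+s*l[0]/1e3+c*l[1]/1e3,l[2]/1e3])
def res(p):
    r=[proj(n,W(p,l))-q for n,q,l in B]
    r+=[proj(n,W(p,(-70+100*np.cos(p[3]),y,52+100*np.sin(p[3]))))-q for n,q,y in F]
    return np.concatenate(r)
f=least_squares(res,[.4,.06,-1.7,1.9],loss="soft_l1")
print(f.x);print(np.round(res(f.x).reshape(-1,2),1).tolist())
E
python3 fit.py
```

```text
[ 0.53618896  0.06488737 -1.80558379  2.00391088]
[[-0.1, -1.1], [-0.1, -0.5], [-0.6, -1.9], [-0.6, -0.2], [0.2, 1.1], [0.2, 1.2], [-2.0, -0.1], [-0.9, 0.9], [-0.2, -0.3], [-0.1, -0.9], [-0.0, -0.4], [-1.6, -0.3], [-0.4, -0.1]]
```

```bash
cat > h.py <<'E'
import numpy as np, cv2
from scipy.spatial.transform import Rotation as R
from rig import manip, fingers, optics, ticket
P=(0.5362,0.0649,-1.8056); c,s=np.cos(P[2]),np.sin(P[2])
ex=np.array([c,s,0]); ey=np.array([-s,c,0])
def W(x,z,y=0): return np.array([P[0],P[1],0])+(x*ex+y*ey)/1e3+np.array([0,0,z/1e3])
def ori(sg):
    q=R.from_matrix(np.column_stack([np.cross(sg*ey,[0,0,-1]),sg*ey,[0,0,-1]])).as_quat();return q[[3,0,1,2]]
def st(tag=""):
    m=manip.sense();f=np.array(m["wrist_force"]);d=np.array(m["tcp_pos"])-[P[0],P[1],0]
    r=(d@ex*1e3,d@ey*1e3,d[2]*1e3,f@ex,f@ey,f[2])
    print(tag,round(m["time_s"],2),"xyz",np.round(r[:3],1),"F",np.round(r[3:],2));return r
E
python3 - <<'E'
from h import *
p=W(-140,240)
for sg in(1,-1):print(sg,manip.ik(p,ori(sg)),manip.ik(W(-20,54),ori(sg)))
st()
fingers.grip(0.0)
j=[(abs(np.array(q)[5]),sg) for sg in(1,-1) if (q:=manip.ik(p,ori(sg))) is not None]
sg=min(j)[1];print(sg)
manip.movep(p,ori(sg));st("over")
manip.move_l(W(-140,105),vel=.2);r=st("down")
cv2.imwrite("pics/side1.png",optics.read_camera("side"))
E
```

```text
1 [ 2.09122852e-01  1.57888941e-01  1.56526777e+00 -4.44089210e-16
  1.41843594e+00  4.43926525e-01] [ 1.06249706e-02  2.23381349e-01  1.86340610e+00 -4.44089210e-16
  1.05480520e+00  2.45428644e-01]
-1 None None
 0.1 xyz [ 709.3 -162.8  221.5] F [ 0.91 -1.53 -0.14]
1
over 4.66 xyz [-139.3    0.5  240. ] F [ 0.11  0.41 -0.07]
down 5.48 xyz [-140.3    0.9  106.2] F [ 0.16 -0.12  0.06]
```

View pics/side1.png

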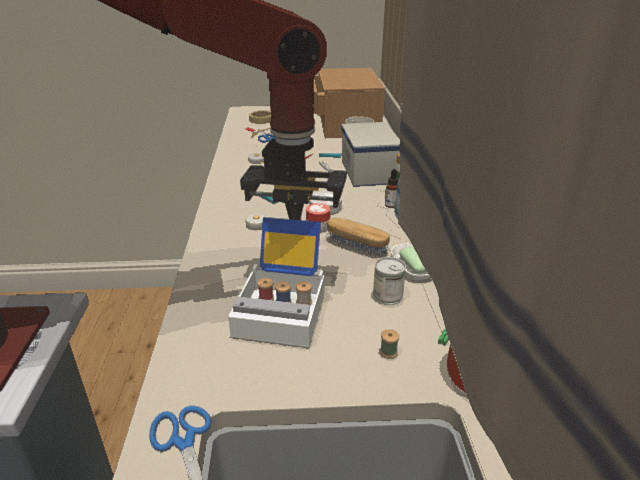

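The closed fingers are behind the flap (tips hidden behind it at about (295,225)) and centred on it. The flap hasn't moved, so I'll push it over now.

Run:
```python
from h import *
manip.move_l(W(-88,106),vel=.1);st("upright")
for th in (1.35,1.1,.85,.6,.4,.22,.1):
    C,S=np.cos(th),np.sin(th)
    manip.move_l(W(-70+57*C-2*S-9.5,52+57*S+2*C),vel=.1);st(th)
z=54+57*.1
for i in range(12):
    r=st("dn") if i else r if 0 else st("dn")
    if r[5]>5: break
    z-=1; manip.move_l(W(-22.5,z),vel=.02)
img=optics.read_camera("side");cv2.imwrite("pics/side2.png",cv2.resize(img[190:360,200:360],None,fx=3.5,fy=3.5,interpolation=cv2.INTER_CUBIC))
```

```text
upright 6.2 xyz [-8.750e+01  1.000e-01  1.061e+02] F [-0.3  -0.26  0.71]
1.35 6.54 xyz [-68.7   0.  108.1] F [ 0.18 -0.42  0.02]
1.1 6.83 xyz [-54.9  -0.3 103.2] F [0.45 0.46 0.96]
0.85 7.12 xyz [-42.7  -0.5  95.5] F [0.16 0.6  0.12]
0.6 7.42 xyz [-32.9  -0.6  85. ] F [ 0.21 -0.29  0.56]
0.4 7.68 xyz [-27.4  -0.4  75.4] F [-0.69 -0.52  0.3 ]
0.22 7.93 xyz [-24.1  -0.5  65.9] F [ 0.52 -0.17  0.66]
0.1 8.18 xyz [-22.9  -0.2  59.3] F [0.23 0.39 0.7 ]
dn 8.18 xyz [-22.9  -0.2  59.3] F [0.23 0.39 0.7 ]
dn 8.43 xyz [-22.6  -0.1  58.7] F [-0.7   0.78 -0.18]
dn 8.68 xyz [-22.5   0.   57.7] F [-0.56 -0.84  1.87]
dn 8.93 xyz [-22.5   0.   56.6] F [-0.29 -0.25  0.22]
dn 9.18 xyz [-22.4   0.   55.6] F [ 0.49 -0.14  0.49]
dn 9.43 xyz [-22.4   0.   54.6] F [0.81 0.81 0.81]
dn 9.68 xyz [-22.5   0.1  54.3] F [ 1.22 -2.14  6.87]
```

View pics/side2.png

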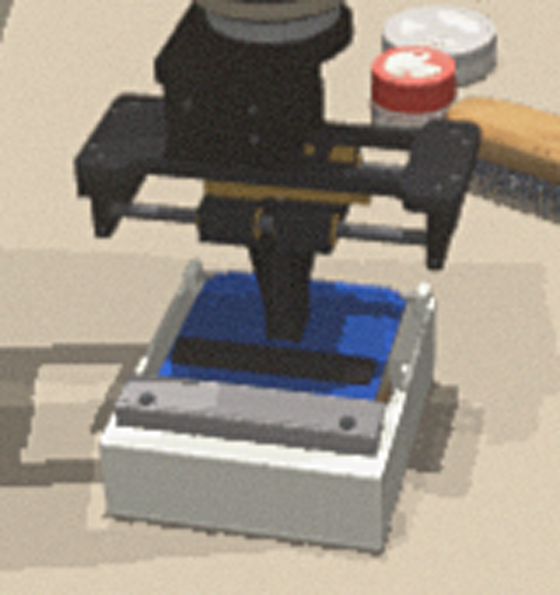

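The flap lies flat under the fingertip at about (287,335) in the crop, with the black catch just ahead of it. Next I'll slide it along, watching the force.

Run:
```python
from h import *
x=-22.5
for i in range(24):
    x+=1.5; manip.move_l(W(x,53.6),vel=.03); r=st(round(x,1))
    if r[3]<-9 or r[0]<x-3 or x>9: break
img=optics.read_camera("side");cv2.imwrite("pics/side3.png",cv2.resize(img[190:360,200:360],None,fx=3.5,fy=3.5,interpolation=cv2.INTER_CUBIC))
```

```text
-21.0 9.98 xyz [-21.6   0.2  54.3] F [-1.52 -1.33  5.53]
-19.5 10.23 xyz [-20.3   0.4  54.4] F [-2.38 -1.69  5.13]
-18.0 10.48 xyz [-18.8   0.4  54.4] F [-2.   -2.48  6.03]
-16.5 10.73 xyz [-17.3   0.4  54.4] F [-2.01 -0.07  5.43]
-15.0 10.98 xyz [-15.8   0.4  54.4] F [-1.87 -0.79  6.33]
-13.5 11.23 xyz [-14.3   0.5  54.4] F [-2.78 -1.49  5.97]
-12.0 11.48 xyz [-12.7   0.5  54.3] F [-2.54 -1.72  5.21]
-10.5 11.73 xyz [-11.3   0.5  54.4] F [-3.2  -0.59  5.92]
-9.0 11.98 xyz [-9.7  0.5 54.4] F [-2.31 -0.35  5.12]
-7.5 12.23 xyz [-8.2  0.6 54.4] F [-3.41 -0.5   5.25]
-6.0 12.48 xyz [-6.7  0.6 54.4] F [-2.93 -0.62  5.64]
-4.5 12.73 xyz [-5.2  0.6 54.4] F [-2.18 -0.48  6.24]
-3.0 12.98 xyz [-3.7  0.7 54.4] F [-2.9  -0.78  5.38]
-1.5 13.23 xyz [-2.1  0.7 54.4] F [-3.27 -0.09  5.54]
0.0 13.48 xyz [-0.6  0.8 54.4] F [-2.73 -0.99  5.92]
1.5 13.73 xyz [ 1.   0.8 54.4] F [-3.3  -1.4   5.88]
3.0 13.98 xyz [ 2.5  0.8 54.4] F [-2.77 -0.41  5.24]
4.5 14.23 xyz [ 4.   0.8 54.4] F [-3.21 -0.34  5.47]
6.0 14.48 xyz [ 5.5  0.8 54.4] F [-2.61 -0.36  6.09]
7.5 14.73 xyz [ 6.5  0.8 54.4] F [-4.67 -0.45  4.74]
9.0 14.98 xyz [ 6.7  0.8 54.4] F [-9.91 -0.09  2.78]
```

View pics/side3.png

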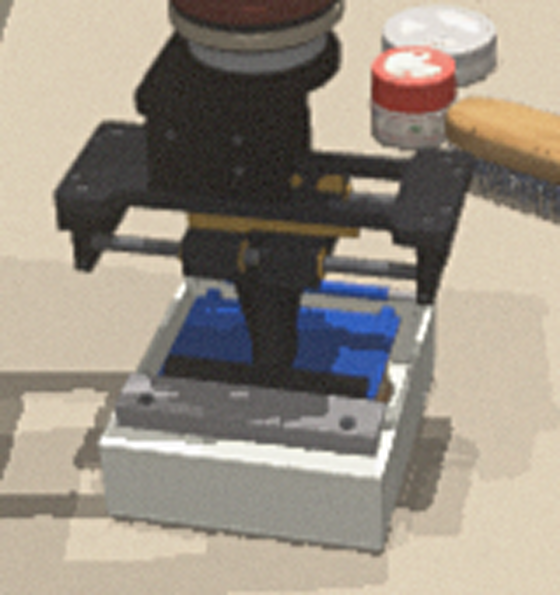

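The arm met a hard stop at x = 6.7 mm (9.9 N). The flap's edge is beneath the lip, a gap has opened at the hinge end, and the box hasn't moved. I'll ease off, lift clear and check.

Run:
```python
from h import *
manip.move_l(W(6.9,54.2),vel=.03);st()
manip.move_l(W(6.0,56),vel=.03);st()
manip.move_l(W(3,75),vel=.08)
manip.move_l(W(-40,220),vel=.2)
manip.movep(W(-180,260),ori(1)); st("clear")
img=optics.read_camera("side")[200:350,210:345];t=optics.read_camera("top")[215:315,325:435]
f=lambda a:cv2.resize(a,(390,433),interpolation=cv2.INTER_CUBIC)
cv2.imwrite("pics/fin.png",np.hstack([f(img),f(t)]))
```

```text
15.28 xyz [ 6.4  0.1 54.4] F [-4.45 -0.45  3.78]
 15.53 xyz [ 6.3 -0.3 55.7] F [-2.63  0.06  0.23]
clear 17.47 xyz [-179.8   -0.7  258.2] F [-0.56 -0.15  0.  ]
```

View pics/fin.png

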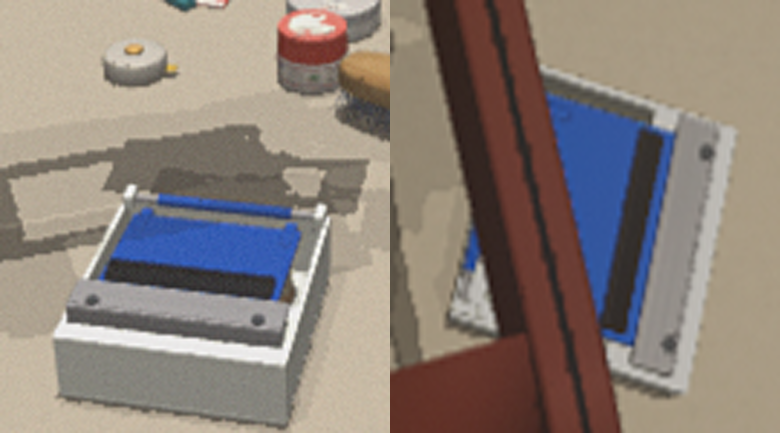

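The flap stays flat on its own with its edge under the lip, and nothing else has moved. In the crop, the catch is at about (190,278), parallel to the lip.

```bash
python3 -c "
from rig import ticket
print(ticket.sign_off())"
```

```text
the job is handed in; nothing more can be done
None
```

The mending box is shut and the job is handed in: the flap was pushed flat, slid by its catch to a hard stop with its front edge under the steel lip, and stayed down after release; I took that stop as fully home and did not measure the slide separately.

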